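# Lock the trolley drawbar with a linch pin

## Robot

A 7-joint arm with a two-finger parallel gripper is mounted at the origin on the work surface. World frame = base frame: x ahead of the robot, y to its left, z up, the work surface at z = 0. Lengths are in m, angles in rad, forces in N, time in s.
With the tool pointing down it reaches from about 0.425 to 0.925 m from the base axis. Payload 6.8 kg.
Tool frame: the origin (TCP) lies midway between the tips of the shut fingers; the grasp point (between the pads) lies 19 mm behind it; z points along the fingers, y is the line along which they close (so a half turn about z gives the same grasp; the last joint's range is limited). The gripper opens to 85 mm and grips with 20 to 120 N. Pads are 22 mm wide; open, the fingers measure 114 mm over their backs; the gripper's body (76 mm by 85 mm) begins 54 mm behind the grasp point. The pads swing forward as they close: fully open they stand 13 mm farther back than shut.
Start: joints at [1.062, 0.477, 0.022, 1.555, -0.011, 1.109, -0.083], TCP at [0.263, -0.622, 0.231] pointing down, gripper open.
Joint ranges: [-2.96, 2.96], [-0.34, 2.1], [-1.41, 1.46], [0.24, 2.44], [-1.37, 4.51], [0.17, 1.92], [-2.96, 2.96]. Speed limits (rad/s): [2.39, 2.39, 3.14, 3.14, 3.14, 3.14, 3.14].

## Interface

Orientations are given as a unit quaternion [x, y, z, w].
In Python, from bench import ctrl gives the robot as it stands.
- The arm moves only by the tool send_rows, never from a script. Its argument "series" is a list of rows, each a list of 3 entries, a list of its own where there are three numbers: the closure, from 0 (fully open) to 1 (shut), then the shift along the tool's x, y, z in m, then the turn, a rotation vector about the tool's x, y, z in rad. In form: [[claw, [dx, dy, dz], [rx, ry, rz]], ...]. A call has 1 to 5 rows; each row is the pose to reach, as a shift and turn from the pose commanded when the call began, along the tool's axes at that moment; what a row does not reach only later rows make up. A row lasts 1/12 s, in which the tool goes at most 41.7 mm and 7.16 degrees, less where a joint would pass 70% of its speed; a pose out of reach is approached as far as the arm can. A call with a gripper value outside its range is refused whole. The fingers move at their own pace and stop on an object; the grip force is fixed at half the most. Time passes only in rows, so rows that repeat a pose let the fingers close. It gives the time, the measured TCP pose, the force, the opening and the grip force at its end, in the units of the state.
- ctrl.read_state(): the state, without advancing time (a new reading comes with each control period).
- ctrl.camera(name): name is "scene" or "top"; returns (picture, depth): 400x640x3 uint8, blue, green, red; 400x640 float32, m along the optical axis (not along the pixel's ray), 0 where there is no reading.
- ctrl.camera_info(name): a dict with "camera_matrix" (3x3 intrinsics, pixels), "R" (3x3) and "t" (3): a world point X has camera coordinates R X + t. Camera axes: x right, y down, z forward; pixel columns grow to the right and rows downward; lengths in m; the calibration is good to about 2 mm. A picture is of the moment at which its call begins. camera_info takes no time and is no camera call.
- ctrl.job_done(): hands the job in; it is judged then, once.
Trained networks look in the newest picture that a camera, given by its name, has taken for a name from the list of things; names that differ only in an ending like _2 or _b are one class to them, and where a whole thing is asked for, a point or a joint stands for the part that bears it (a point fixed in the world has none). Each returns a list of dicts, best first, with "conf" (0 to 1); they miss things now and then, are a little off and sometimes report something else, mostly with a low value. They report only what shows in the picture. A call takes as long as a camera call. They do not tell look-alikes from the thing itself.
- ctrl.silhouettes(query, camera): "mask" (400x640 bool, what is visible of it) and "rect" ([centre column, centre row, width, height] in pixels, round what is visible of it).
- ctrl.tip_of(query, camera): "centre" ([column, row] in pixels: a listed point, or the origin of a listed thing).
The state is a dict: "time": time; "joint_pos": joint angles; "qd": joint speeds; "effort": joint torques, N m; "tcp_pos": TCP position; "tool_rot": TCP orientation; "contact_force": force on the tool from outside, world axes, zero at the start; "ft_torque": the same for the moment, N m; "finger_gap": finger opening in m; "gripper_force": force on a finger pad.
Only numpy, scipy, OpenCV 4.12 (cv2) and the standard library are available. Lean on these libraries where they do the work, as an engineer would, in place of code of your own. Each camera call takes 0.05 s, during which the arm holds its last target. There are 200 camera calls.

## Task

The eye of the stock trolley's drawbar is already on the towing stud: lock it there with the linch pin that stands in the wooden block. Push the pin down through the stud's cross hole until its head sits fully home on the stud, without forcing it, the open ring towards the stud's free end; only then flip the ring down round the stud and under the pin's end until it is fully closed. Leave the carton, padlock and tin where they are.

Things in the scene. Friction and masses are not known exactly. Their poses are not given: they have to be found in the camera images.
- bracket: Dark steel towing bracket bolted to the bench: base plate 130 x 130 x 10 mm, upright plate 90 mm wide, 135 mm high, 14 mm thick, its middle at x = +47 mm. Origin: at bench height, 35 mm in +x from the nominal hole. A level steel stud sticks out of the upright along -x, its axis 105 mm above the bench; its end is 24 mm square, from 12 mm behind to 30 mm ahead of the hole's centre.
- seat (a point): Fixed point on the bracket: middle of the hole's mouth, 117 mm above the bench, if the stud is at mid travel. Axes as the bracket's; -x is the stud's free end. The stud slides lengthwise with about 14 N of friction and stays where it is, so the true hole lies anywhere from -12 to +12 mm along x from this point; this is not measured: find it by feel or by sight.
- stud_axis (a point): Fixed point on the bracket 12 mm below seat, on the stud's axis. The vertical hole goes right through the stud's 24 mm square end, 12 mm wide with a 0.5 mm chamfer. A small sprung ball in the hole's +x side grips the pin, so that it must be pushed in, with about 10 N, and does not drop home by its own weight.
- eye (a point): Middle of the grey drawbar eye on the stud, 42 mm across and 16 mm thick along x, top 126 mm above the bench. The drawbar, 30 mm deep and 12 mm thick, leaves it along the bracket's +y for 145 mm and rests on a 60 mm wide wooden packing block.
- block: Fixed wooden block 50 x 50 x 56 mm with a 15 mm hole in which the pin stands. Origin: centre of its underside.
- linchpin: Loose steel linch pin, upright, 190 g with its ring. Origin: centre of the underside of its head. The head is a 20 x 20 mm block 34 mm tall above the origin (rounded 1.5 mm). The shank, 10 mm in diameter with a blunt end (8.4 mm, 1.5 mm chamfer), reaches 46 mm below the origin. z is up along the pin. The ring is hinged on the head 6 mm above the origin on a cross axle along y.
- ring (a joint): Angle of the sprung wire ring (rad): 0 open, sticking out level along the pin's -x; 1.57 closed, hanging down past the pin's end. 4.8 mm wire, 50 mm wide overall, 40 mm inside, reaching 60 mm from its axle, so closed it passes round the stud. An over-centre spring holds it at either end: opened, its far end needs about 4 N, falling to nothing at 0.55 rad, beyond which it snaps shut by itself.
- carton: Closed cardboard carton 100 x 140 x 75 mm, 0.9 kg, bystander. Origin: centre of its underside.
- padlock: Brass padlock lying flat, body 45 x 42 x 20 mm, shackle to +x, bystander. Origin: underside of its body's centre.
- tin: Dark metal tin, 66 mm across, 90 mm tall, bystander. Origin: centre of its underside.
There are look-alikes about, which are no part of the job. What is shaped like the linchpin but green or purple is not meant.

How it is judged:
On the way, in this order (a step that is already met when the one before it is completed fails the run):
1. the pin is fully home in the stud's cross hole with its ring still open (z of linchpin in the frame of seat between -0.004 and 0.0025 m and y of linchpin in the frame of seat between -0.005 and 0.005 m and x of linchpin in the frame of seat between -0.015 and 0.015 m and angle between linchpin's own z axis and vertical below 0.15 rad and value of joint ring below 0.4 rad), for 0.2 s.
2. the ring is closed under the pin's end (value of joint ring above 1.4 rad), for 0.2 s.
At the end, for the whole second after the job is handed in: The pin is through the stud's hole, its head within 2.5 mm of seated on the stud's top and tilted less than 0.15 rad, within 15 mm of nominal along the stud and 5 mm across it; the ring is closed (beyond 1.4 rad); the pin is at rest and released (z of linchpin in the frame of seat between -0.004 and 0.0025 m and y of linchpin in the frame of seat between -0.005 and 0.005 m and x of linchpin in the frame of seat between -0.015 and 0.015 m and angle between linchpin's own z axis and vertical below 0.15 rad and value of joint ring above 1.4 rad and linear speed of linchpin below 0.02 m/s); the robot touches nothing.
It fails at once if the pin is forced: more than 40 N between the pin (with its ring) and the bracket or stud (contact force between linchpin and bracket above 40 N).
It fails at once if the carton, padlock or tin is shifted by more than 20 mm (distance of any of carton, padlock, tin from where it was at the start of the episode above 0.02 m).
It also fails if it takes over 72 s, if anything falls off the work surface, if the arm or the gripper's body presses on something with over 40 N, if the wrist force passes 120 N, or if a joint passes its speed limit or range.

## Working session

There is one attempt and no reset: what is moved stays moved. The work goes in short steps, Python scripts to look and compute and a tool call to move; the robot and the scene stay as the last step left them, time stands still between calls to the robot, and variables do not carry over. Pictures are saved under pics/ and viewed, at most 10 in all, crops included, and the job is handed in when it is done.

Besides the shell and the picture viewer there is one more tool, called after "Request:" by a JSON object that holds its "api" and its "payload", one argument or row to a line. send_rows: Moves the arm, as the interface text tells. Its arguments: {"type":"object","properties":{"series":{"type":"array","items":{"type":"array"}}},"required":["series"]}

```bash
mkdir -p pics; cat > h.py <<'E'
import numpy as np, cv2
from scipy.spatial.transform import Rotation as Ro
from bench import ctrl
def info(n):
    i=ctrl.camera_info(n); return np.array(i["camera_matrix"]),np.array(i["R"]),np.array(i["t"])
def world(n,depth,mask=None):
    K,R,t=info(n); v,u=np.nonzero(mask if mask is not None else np.ones(depth.shape,bool))
    d=depth[v,u]; k=d>0; u,v,d=u[k],v[k],d[k]
    return (np.c_[(u-K[0,2])/K[0,0]*d,(v-K[1,2])/K[1,1]*d,d]-t)@R, u, v
def pix(n,X):
    K,R,t=info(n); c=R@np.array(X)+t; p=K@c; return p[:2]/p[2]
def ray_z(n,uv,z):
    K,R,t=info(n); d=R.T@np.linalg.solve(K,[uv[0],uv[1],1]); o=-R.T@t; return o+d*(z-o[2])/d[2]
E
python3 - <<'E'
from h import *
np.set_printoptions(precision=3,suppress=True)
s=ctrl.read_state(); print(s)
for n in("scene","top"):
    p,d=ctrl.camera(n); cv2.imwrite(f"pics/{n}0.png",p); np.save(f"{n}0.npy",d)
    K,R,t=info(n); print(n,K[0,0],"pos",-R.T@t,"fwd",R[2])
    for q in("linchpin","block","bracket","carton","padlock","tin"):
        for r in ctrl.silhouettes(q,n)[:4]:
            W,_,_=world(n,d,r["mask"]); print(q,round(r["conf"],2),np.array(r["rect"]),"med",np.median(W,0) if len(W) else None,"min",np.percentile(W,2,axis=0),"max",np.percentile(W,98,axis=0))
    for q in("linchpin","seat","stud_axis","eye"):
        for r in ctrl.tip_of(q,n)[:4]: print("tip",q,round(r["conf"],2),np.array(r["centre"]))
E
```

```text
{'time': 0.0, 'joint_pos': array([ 1.062,  0.478,  0.022,  1.556, -0.012,  1.109, -0.083]), 'qd': array([ 0.001, -0.   , -0.001,  0.   , -0.   , -0.   ,  0.002]), 'effort': array([ -0.   , -59.646,   1.607, -28.12 ,   0.012,   0.009,   0.   ]), 'tcp_pos': array([ 0.263, -0.621,  0.23 ]), 'tool_rot': array([ 0.98 ,  0.199, -0.   , -0.001]), 'contact_force': array([ 0.44 ,  0.699, -0.48 ]), 'ft_torque': array([-0.015, -0.002, -0.071]), 'gripper_force': 0.0, 'finger_gap': 0.08549809867614817}
scene 409.6659267186787 pos [1.048 0.335 0.838] fwd [-0.488 -0.337 -0.805]
linchpin 0.72 [282.4 158.4  25.3  18.3] med [ 0.539 -0.146  0.067] min [ 0.442 -0.21  -0.   ] max [ 0.553 -0.122  0.092]
linchpin 0.56 [253.5 145.9  28.3  11.7] med [ 0.497 -0.267  0.02 ] min [ 0.476 -0.314  0.   ] max [ 0.536 -0.246  0.056]
linchpin 0.49 [330.5 166.9  29.3  13.5] med [ 0.465 -0.056  0.02 ] min [ 0.435 -0.077  0.002] max [ 0.48  -0.014  0.043]
linchpin 0.47 [306.5 127.3  24.7  23.6] med [ 0.391 -0.18   0.02 ] min [ 0.348 -0.21   0.001] max [ 0.415 -0.155  0.047]
block 0.7 [288.7 156.9  18.6  16.6] med [ 0.50
[... 1729 characters left out ...]
001] max [ 0.573 -0.127  0.088]
bracket 0.81 [283.3 194.6  89.2  51.7] med [0.623 0.094 0.06 ] min [0.541 0.017 0.004] max [0.686 0.238 0.136]
carton 0.93 [375.2 140.9  54.6  52.3] med [ 0.742 -0.122  0.075] min [ 0.693 -0.19   0.011] max [ 0.803 -0.055  0.08 ]
padlock 0.64 [454.6 178.1  29.1  16.9] med [ 0.646 -0.344  0.019] min [ 0.62 -0.37  0.  ] max [ 0.681 -0.314  0.025]
tin 0.61 [209.4 274.7  33.6  25.4] med [0.399 0.312 0.088] min [0.37  0.289 0.013] max [0.428 0.347 0.094]
tip linchpin 0.76 [433.6 237.6]
tip linchpin 0.75 [299.6 208.1]
tip linchpin 0.61 [400.8 277.6]
tip linchpin 0.55 [348.4 246.6]
tip seat 0.62 [301.3 205.9]
tip stud_axis 0.57 [294.9 211.6]
tip eye 0.8 [299.6 183. ]
```

```bash
ls pics
```

```text
scene0.png
top0.png
```

```bash
python3 - <<'E'
import cv2
a=cv2.imread("pics/scene0.png")[100:300,170:440]; b=cv2.imread("pics/top0.png")[160:300,260:470]
cv2.imwrite("pics/c_scene.png",cv2.resize(a,None,fx=2.9,fy=2.9,interpolation=cv2.INTER_CUBIC))
cv2.imwrite("pics/c_top.png",cv2.resize(b,None,fx=3.8,fy=3.8,interpolation=cv2.INTER_CUBIC))
E
```

```text
(no output)
```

View pics/c_scene.png

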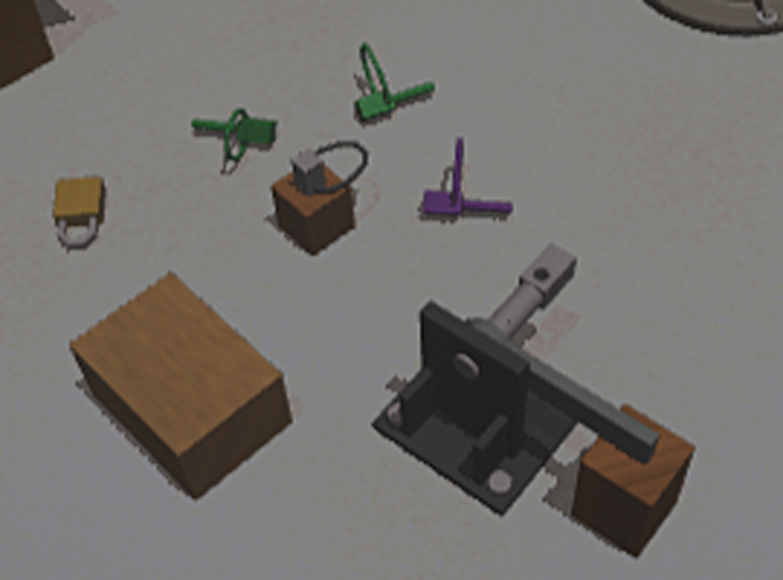

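View pics/c_top.png

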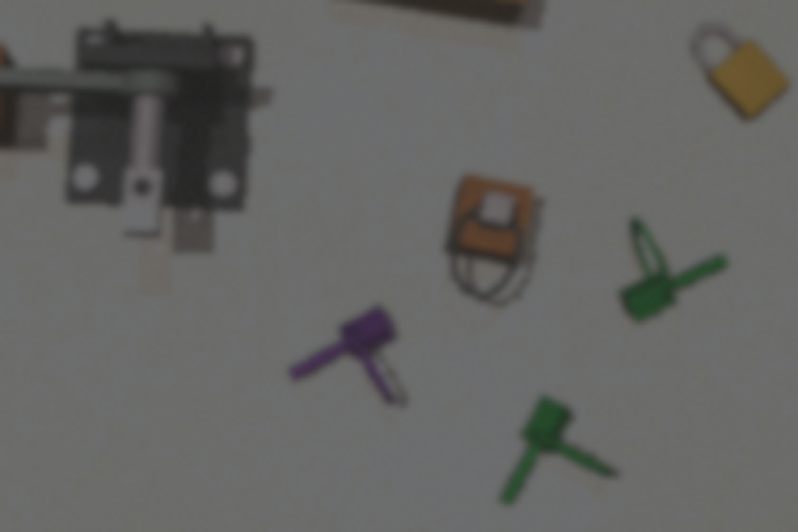

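The scene view shows the grey pin with its open ring standing in the wooden block. Candidates for the pin:

| Candidate | Pixel (scene) |
|---|---|
| Grey, in block | (277,158) |
| Green | (255,145) |
| Green | (306,130) |
| Purple | (328,170) |

I choose the grey one. The hole is at about (356.6,194.5) in scene and (297.4,209) in top. Next I'll measure the poses.

```bash
python3 - <<'E'
from h import *
np.set_printoptions(precision=4,suppress=True)
def rect(P):
    (c,s,a)=cv2.minAreaRect((P[:,:2]*1000).astype(np.float32)); return np.array(c),np.array(s),a,len(P)
for n in("top","scene"):
    p=cv2.imread(f"pics/{n}0.png"); d=np.load(f"{n}0.npy"); W,u,v=world(n,d); c=p[v,u].astype(int)
    box=lambda x0,x1,y0,y1,z0,z1:(W[:,0]>x0)&(W[:,0]<x1)&(W[:,1]>y0)&(W[:,1]<y1)&(W[:,2]>z0)&(W[:,2]<z1)
    h=box(.48,.58,-.2,-.1,.083,.1); print(n,"head",W[h].mean(0),rect(W[h]))
    b=box(.48,.59,-.2,-.1,.05,.06)&(c[:,2]>c[:,0]+25); print(" block",rect(W[b]))
    r=box(.44,.6,-.2,-.08,.055,.08)&~(c[:,2]>c[:,0]+25)&(c.max(1)<90); print(" ring",rect(W[r]),W[r].mean(0))
    st=box(.5,.6,.02,.1,.108,.125); print(" stud end",W[st].mean(0),rect(W[st]))
    up=box(.58,.72,-.02,.16,.131,.142); print(" upright",W[up].mean(0),rect(W[up]))
    # dark hole by intensity around guess
    g0={"top":(297.4,208.9),"scene":(356.6,194.5)}[n]; g=cv2.cvtColor(p,cv2.COLOR_BGR2GRAY).astype(float)
    x,y=map(int,g0); sub=g[y-4:y+6,x-4:x+6]; print(sub.astype(int))
    w=np.clip(np.percentile(sub,60)-sub,0,None); w[w<.35*w.max()]=0
    yy,xx=np.mgrid[y-4:y+6,x-4:x+6]; 
    w*=np.hypot(xx-g0[0],yy-g0[1])<4
    q=((xx*w).sum()/w.sum(),(yy*w).sum()/w.sum()); print(" hole",q,ray_z(n,q,.117))
    for nm in ("seat",): print(" tips",[ray_z(n,t["centre"],.117) for t in ctrl.tip_of(nm,n)[:2]])
    hp=pix(n,W[h].mean(0)); print(" headpix",hp)
p=cv2.imread("pics/top0.png"); cv2.imwrite("pics/c2.png",np.hstack([cv2.resize(cv2.convertScaleAbs(p[200:250,370:415],alpha=1.8),None,fx=8,fy=8,interpolation=cv2.INTER_CUBIC),cv2.resize(cv2.convertScaleAbs(p[180:230,275:320],alpha=1.8),None,fx=8,fy=8,interpolation=cv2.INTER_CUBIC)]))
E
```

```text
top head [ 0.5423 -0.155   0.0899] (array([ 542.6581, -155.6165]), array([20.5805, 18.8016]), 85.83893585205078, 60)
 block (array([ 542.6926, -154.3607]), array([47.9172, 50.7141]), 74.65901947021484, 173)
 ring (array([ 521.6856, -150.5042]), array([49.3278, 76.1408]), 76.32131958007812, 138) [ 0.5189 -0.1499  0.0639]
 stud end [0.5609 0.0829 0.1158] (array([562.8375,  83.4512]), array([23.7662, 73.959 ]), 87.11793518066406, 247)
 upright [0.6415 0.0782 0.1351] (array([637.5974,  77.9049]), array([89.1787, 23.7611]), 85.87620544433594, 181)
[[ 78  88  94  99 102 100  95  89  81  69]
 [ 87  97 100 100 101 101 100  99  93  78]
 [ 90  99  97  93  91  94  98 101  97  82]
 [ 90  95  88  77  74  78  89  97  94  80]
 [ 91  91  79  65  60  66  80  91  91  77]
 [ 91  90  76  61  56  64  78  90  91  75]
 [ 92  93  84  71  65  71  83  94  91  75]
 [ 94  99  95  87  84  87  94  98  91  73]
 [ 97 103 103 101  99 100 102 100  89  71]
 [100 106 106 105 105 105 105 101  89  72]]
 hole (np.float64(296.97127937336813), np.float64(208.60574412532637)) [0.5574 0.0852 0.117 ]
 tips [array([0.5641, 0.07
[... 483 characters left out ...]
ght [0.6428 0.0843 0.1356] (array([641.5913,  83.4226]), array([90.4962, 15.3555]), 86.92117309570312, 272)
[[132 122 105 104 104 107 108 108 109 108]
 [122 108 105 109 110 110 108 108 107 107]
 [109 106 102  87  80  80  97 109 108 107]
 [104 106  73  51  50  46  66 104 107 107]
 [106 103  46  45  48  42  42  78 110 107]
 [108 105  63  44  42  39  43  82 109 109]
 [111 110  97  77  60  62  85 105 109  88]
 [ 82  96 109 103  97  98 108 110  89  57]
 [ 95 101  81  99 112 112 112  99  57  47]
 [111 112  92  62  89 113 100  67  47  49]]
 hole (np.float64(356.2534948741845), np.float64(194.19850885368126)) [0.5552 0.0888 0.117 ]
 tips [array([0.5577, 0.0881, 0.117 ])]
 headpix [275.6998 155.41  ]
```

View pics/c2.png

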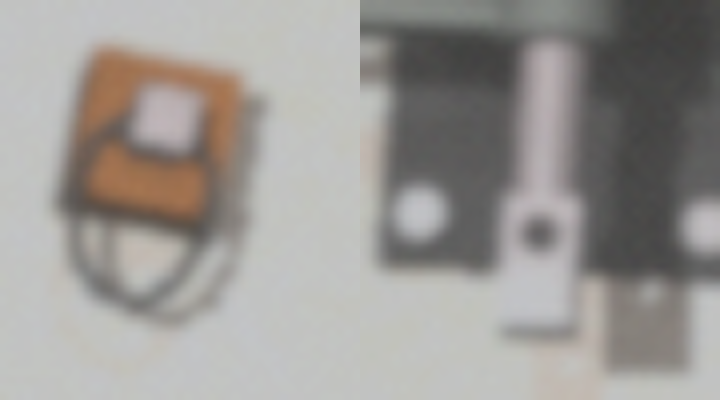

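The close crop confirms the grey pin upright in the block, its ring open towards -x (yaw about -13.8°). The hole shows clearly in the stud end, and the bracket yaw is about -3.2°. The head is at about (0.5425, -0.152) and the hole at about (0.556, 0.087). Moving over the pin now.

Request:
{"api": "send_rows", "payload": {
  "series": [
    [0.4,[0.44,-0.323,0],[0,0,0]],
    [0.4,[0.44,-0.323,0],[0,0,0]],
    [0.4,[0.44,-0.323,0],[0,0,0]],
    [0.4,[0.44,-0.323,0],[0,0,0]],
    [0.4,[0.44,-0.323,0],[0,0,0]]
  ]
}}

```text
time: 1.62
tcp_pos: [0.3706, -0.4408, 0.2315]
tool_rot: [0.98, 0.199, 0.0, 0.0]
contact_force: [0.5, -0.0, 0.2]
finger_gap: 0.0514
gripper_force: 0.0
```

Request:
{"api": "send_rows", "payload": {
  "series": [
    [0.4,[0.27,-0.199,0],[0,0,0]],
    [0.4,[0.27,-0.199,0],[0,0,0]],
    [0.4,[0.27,-0.199,0],[0,0,0]],
    [0.4,[0.27,-0.199,0],[0,0,0]],
    [0.4,[0.27,-0.199,0],[0,0,0]]
  ]
}}

```text
time: 2.03
tcp_pos: [0.4768, -0.2615, 0.2317]
tool_rot: [0.98, 0.199, 0.0, 0.0]
contact_force: [1.4, -0.2, 0.1]
finger_gap: 0.0512
gripper_force: 0.0
```

Request:
{"api": "send_rows", "payload": {
  "series": [
    [0.4,[0.103,-0.075,0],[0,0,0.642]],
    [0.4,[0.103,-0.075,0],[0,0,0.642]],
    [0.4,[0.103,-0.075,0.0],[0,0,0.642]],
    [0.4,[0.103,-0.075,0.06],[0,0,0.642]],
    [0.4,[0.103,-0.075,0.1],[0,0,0.642]]
  ]
}}

```text
time: 2.45
tcp_pos: [0.5456, -0.1514, 0.1508]
tool_rot: [0.995, -0.097, 0.004, -0.0]
contact_force: [-0.1, -1.0, -0.7]
finger_gap: 0.0512
gripper_force: 0.0
```

```bash
cat > st.py <<'E'
from h import *
np.set_printoptions(precision=4,suppress=True)
s=ctrl.read_state(); R=Ro.from_quat(s["tool_rot"]).as_matrix()
print(s["time"],"tcp",s["tcp_pos"],"yaw x",np.degrees(np.arctan2(R[1,0],R[0,0])),"tool z",R[:,2],"F",s["contact_force"],"gap",s["finger_gap"],"q7",s["joint_pos"][6])
def T(p): print(" ->tool shift",R.T@(np.array(p)-s["tcp_pos"]))
E
python3 - <<'E'
from st import *
T([.5425,-.152,.066])
E
```

```text
2.45 tcp [ 0.5456 -0.1514  0.1508] yaw x -11.094836038572277 tool z [ 0.0086  0.0001 -1.    ] F [-0.0794 -1.0131 -0.7147] gap 0.05118706550319479 q7 -1.6538641382170183
 ->tool shift [-0.0036  0.0014  0.0848]
```

Request:
{"api": "send_rows", "payload": {
  "series": [
    [0.4,[-0.003,0.001,0.0],[0,0,0.047]],
    [0.4,[-0.003,0.001,0.03],[0,0,0.047]],
    [0.4,[-0.003,0.001,0.05],[0,0,0.047]],
    [0.4,[-0.003,0.001,0.05],[0,0,0.047]],
    [0.4,[-0.003,0.001,0.05],[0,0,0.047]]
  ]
}}

```text
time: 2.87
tcp_pos: [0.5373, -0.1554, 0.0985]
tool_rot: [0.993, -0.12, -0.001, -0.0]
contact_force: [-0.2, -0.1, 0.5]
finger_gap: 0.0511
gripper_force: 0.0
```

```bash
python3 - <<'E'
from st import *
T([.5425,-.152,.066])
a,_=ctrl.camera("scene"); b,_=ctrl.camera("top")
f=lambda i:cv2.resize(cv2.convertScaleAbs(i,alpha=1.6),None,fx=6,fy=6,interpolation=cv2.INTER_CUBIC)
cv2.imwrite("pics/g1.png",np.hstack([f(a[115:200,235:300]),f(b[185:270,360:425])]))
E
```

```text
2.8667 tcp [ 0.5373 -0.1554  0.0985] yaw x -13.768270340950377 tool z [-0.0021  0.0004 -1.    ] F [-0.2024 -0.1042  0.4741] gap 0.051067178976010874 q7 -1.6974827392859988
 ->tool shift [ 0.0043 -0.0045  0.0325]
```

View pics/g1.png

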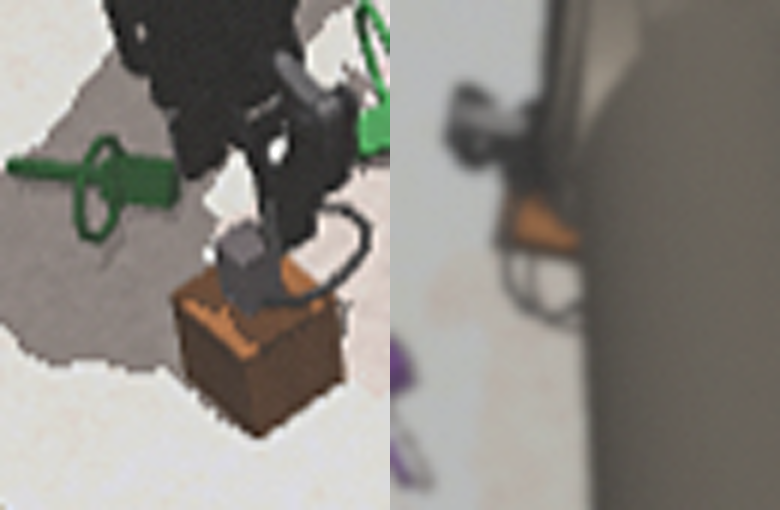

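The crop shows the head at scene about (275,157), between the two fingers and with the ring clear of them. Next: correct the position, descend and close.

Request:
{"api": "send_rows", "payload": {
  "series": [
    [0.4,[0.0043,-0.0045,0.0],[0,0,0]],
    [0.4,[0.0043,-0.0045,0.01],[0,0,0]],
    [0.4,[0.0043,-0.0045,0.022],[0,0,0]],
    [0.4,[0.0043,-0.0045,0.0315],[0,0,0]],
    [0.4,[0.0043,-0.0045,0.0315],[0,0,0]]
  ]
}}

```text
time: 3.38
tcp_pos: [0.5413, -0.1518, 0.0649]
tool_rot: [0.993, -0.12, -0.002, -0.0]
contact_force: [0.4, 0.6, 0.7]
finger_gap: 0.0511
gripper_force: 0.0
```

Request:
{"api": "send_rows", "payload": {
  "series": [
    [0.6,[0,0,0],[0,0,0]],
    [0.75,[0,0,0],[0,0,0]],
    [0.9,[0,0,0],[0,0,0]],
    [0.9,[0,0,0],[0,0,0]],
    [0.9,[0,0,0],[0,0,0]]
  ]
}}

```text
time: 3.8
tcp_pos: [0.5434, -0.1523, 0.0678]
tool_rot: [0.993, -0.12, 0.0, 0.0]
contact_force: [-0.3, 0.0, -0.4]
finger_gap: 0.0188
gripper_force: 59.0
```

```bash
python3 st.py
```

```text
3.8 tcp [ 0.5434 -0.1523  0.0678] yaw x -13.77564320624783 tool z [ 0.0007 -0.0002 -1.    ] F [-0.3095  0.0421 -0.397 ] gap 0.01878611016294722 q7 -1.7124430134508026
```

Request:
{"api": "send_rows", "payload": {
  "series": [
    [0.9,[0,0,-0.03],[0,0,0]],
    [0.9,[0,0,-0.07],[0,0,0]],
    [0.9,[0,0,-0.11],[0,0,0]],
    [0.9,[0,0,-0.135],[0,0,0]],
    [0.9,[0,0,-0.135],[0,0,0]]
  ]
}}

```text
time: 4.22
tcp_pos: [0.5466, -0.1528, 0.2087]
tool_rot: [0.993, -0.12, 0.005, 0.0]
contact_force: [1.1, -0.3, -1.8]
finger_gap: 0.019
gripper_force: 59.9
```

Request:
{"api": "send_rows", "payload": {
  "series": [
    [0.9,[-0.006,-0.03,0],[0,0,0]],
    [0.9,[-0.013,-0.07,0],[0,0,0]],
    [0.9,[-0.02,-0.11,0],[0,0,0]],
    [0.9,[-0.028,-0.15,0],[0,0,0]],
    [0.9,[-0.035,-0.185,0],[0,0,0]]
  ]
}}

```text
time: 4.63
tcp_pos: [0.5522, 0.0386, 0.2015]
tool_rot: [0.993, -0.119, -0.001, -0.0]
contact_force: [0.3, 0.5, -2.1]
finger_gap: 0.0189
gripper_force: 59.8
```

Request:
{"api": "send_rows", "payload": {
  "series": [
    [0.9,[-0.005,-0.03,0],[0,0,-0.09]],
    [0.9,[-0.009,-0.05,0],[0,0,-0.185]],
    [0.9,[-0.009,-0.05,0],[0,0,-0.185]],
    [0.9,[-0.009,-0.05,0],[0,0,-0.185]],
    [0.9,[-0.009,-0.05,0],[0,0,-0.185]]
  ]
}}

```text
time: 5.05
tcp_pos: [0.5558, 0.0855, 0.2015]
tool_rot: [1.0, -0.028, -0.001, 0.001]
contact_force: [-0.1, -0.8, -1.5]
finger_gap: 0.0188
gripper_force: 59.7
```

```bash
python3 - <<'E'
from st import *
T([.557,.0867,.185])
o=[]
for n,(x,y) in (("scene",(356,180)),("top",(297,205))):
    a,d=ctrl.camera(n); cv2.imwrite(f"pics/full_{n}1.png",a); np.save(f"{n}1.npy",d)
    o.append(cv2.resize(cv2.convertScaleAbs(a[y-45:y+45,x-40:x+40],alpha=1.6),None,fx=4.8,fy=4.8,interpolation=cv2.INTER_CUBIC))
cv2.imwrite("pics/g2.png",np.hstack(o))
E
```

```text
5.05 tcp [0.5558 0.0855 0.2015] yaw x -3.2658678658680262 tool z [-0.0016 -0.0011 -1.    ] F [-0.1295 -0.797  -1.5438] gap 0.018826641429009975 q7 -1.9778064130521331
 ->tool shift [ 0.0012 -0.0013  0.0165]
```

View pics/g2.png

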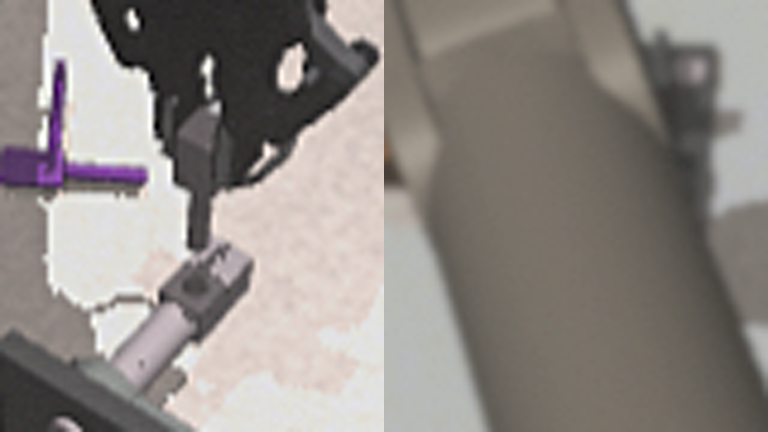

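In the scene crop the shank tip is at about (357,186), just above the hole at (356,194). The top view is hidden by the arm. I'll lower the pin to just above the stud and measure the shank's offset in the scene camera.

Request:
{"api": "send_rows", "payload": {
  "series": [
    [0.9,[0.001,-0.001,0.01],[0,0,0]],
    [0.9,[0.001,-0.001,0.017],[0,0,0]],
    [0.9,[0.001,-0.001,0.017],[0,0,0]],
    [0.9,[0.001,-0.001,0.017],[0,0,0]],
    [0.9,[0.001,-0.001,0.017],[0,0,0]]
  ]
}}

```text
time: 5.57
tcp_pos: [0.5574, 0.0874, 0.1853]
tool_rot: [1.0, -0.028, -0.0, 0.0]
contact_force: [0.3, 0.1, -2.5]
finger_gap: 0.0193
gripper_force: 59.7
```

```bash
python3 - <<'E'
from st import *
from scipy.optimize import least_squares
n="scene"; a,d=ctrl.camera(n); cv2.imwrite("pics/full_scene2.png",a); W,u,v=world(n,d)
m=(abs(W[:,0]-.556)<.02)&(abs(W[:,1]-.0875)<.02)&(W[:,2]>.126)&(W[:,2]<.168)
P=W[m]; print(len(P),"z range",P[:,2].min(),P[:,2].max())
C=-info(n)[1].T@info(n)[2]; w=P[:,:2].mean(0)-C[:2]; w/=np.linalg.norm(w); s=np.array([-w[1],w[0]])
for lo,hi in((.126,.132),(.132,.138),(.138,.144),(.144,.150),(.150,.157)):
    k=(P[:,2]>=lo)&(P[:,2]<hi); Q=P[k,:2]
    if len(Q)>3:
        b=Q@s; r=Q@w; c=least_squares(lambda c:np.hypot(*(Q-c).T)-.005,Q.mean(0)+.003*w,loss="soft_l1",f_scale=.001).x
        print(lo,len(Q),"fit",c,"side mid",(b.min()+b.max())/2,"width",np.ptp(b),"near",r.min())
h=np.array([.5552,.0888]); print("hole side",h@s,"along",h@w,"s",s,"w",w)
# column profile at shank rows & hole axis projection
g=cv2.cvtColor(a,cv2.COLOR_BGR2GRAY)
for z in(.13,.135,.14,.15): print(z,pix(n,[.5552,.0888,z]))
print(g[176:200,346:368])
E
```

```text
5.5667 tcp [0.5574 0.0874 0.1853] yaw x -3.190273692326085 tool z [-0.0003 -0.0001 -1.    ] F [ 0.3404  0.0598 -2.5   ] gap 0.01926274186259286 q7 -1.9847155106473469
51 z range 0.13015121928588635 0.16728831238598868
0.126 4 fit [0.5563 0.088 ] side mid 0.16794494890720618 width 0.004314425873936212 near -0.5414859492070341
0.132 4 fit [0.5554 0.0882] side mid 0.16836915162596555 width 0.008188312265053982 near -0.5419614704595997
0.138 11 fit [0.5563 0.0896] side mid 0.16878414457757185 width 0.008543763388491915 near -0.5435020706784315
0.144 6 fit [0.5548 0.0885] side mid 0.1690048523900199 width 0.00851547334685579 near -0.5406923739572771
0.15 12 fit [0.5554 0.0887] side mid 0.16951067277296428 width 0.009082328326715322 near -0.5423088461833107
hole side 0.16906616792039003 along -0.5362360589001028 s [ 0.4475 -0.8943] w [-0.8943 -0.4475]
0.13 [356.617  190.5967]
0.135 [356.7546 189.1887]
0.14 [356.8936 187.7678]
0.15 [357.1752 184.8871]
[[134 141 139 141 143 146  32  43  45  48  48  47  45  47  30  49  49  47
   28  29  30  50]
 [139 139 139 140 145 147  30  43  46  46  47  4
[... 1391 characters left out ...]
0  46  48  59  58  64 117 116
  111  82  52  56]
 [128 131 135 139 114  76  64  67  52  45  49  44  48  60  59  61  86 113
   83  53  49  57]
 [128 129 137 115  76  65  69  66  42  43  45  43  44  55  61  67  66  80
   53  52  49  60]
 [131 134 135  63  61  69  69  67  48  43  44  44  43  61  67  70  58  45
   53  51  51  84]
 [134 138 138  30  46  60  70  71  66  56  50  51  59  68  70  60  45  50
   54  52  85 128]
 [ 90 103 143  31  63  53  61  63  69  67  64  66  71  72  61  46  43  52
   53  86 131 140]
 [ 54  65  97  70  96  96 102  63  63  65  72  70  72  66  49  43  44  51
   70 126 138 134]
 [123  93  75  94 109 118 120  62  63  57  62  73  66  50  41  40  40  70
  123 136 131 129]]
```

Request:
{"api": "send_rows", "payload": {
  "series": [
    [0.9,[0,0,0.005],[0,0,0]],
    [0.9,[0,0,0.009],[0,0,0]],
    [0.9,[0,0,0.012],[0,0,0]],
    [0.9,[0,0,0.014],[0,0,0]],
    [0.9,[0,0,0.014],[0,0,0]]
  ]
}}

```text
time: 6.03
tcp_pos: [0.557, 0.0875, 0.1708]
tool_rot: [1.0, -0.028, -0.001, 0.0]
contact_force: [0.1, 0.0, -1.8]
finger_gap: 0.0187
gripper_force: 59.7
```

Request:
{"api": "send_rows", "payload": {
  "series": [
    [0.9,[0,0,0.002],[0,0,0]],
    [0.9,[0,0,0.004],[0,0,0]],
    [0.9,[0,0,0.006],[0,0,0]],
    [0.9,[0,0,0.008],[0,0,0]],
    [0.9,[0,0,0.008],[0,0,0]]
  ]
}}

```text
time: 6.45
tcp_pos: [0.5572, 0.0875, 0.163]
tool_rot: [1.0, -0.028, -0.0, 0.0]
contact_force: [-0.4, 0.3, -2.2]
finger_gap: 0.0187
gripper_force: 59.7
```

Request:
{"api": "send_rows", "payload": {
  "series": [
    [0.9,[0,0,0.002],[0,0,0]],
    [0.9,[0,0,0.004],[0,0,0]],
    [0.9,[0,0,0.006],[0,0,0]],
    [0.9,[0,0,0.008],[0,0,0]],
    [0.9,[0,0,0.01],[0,0,0]]
  ]
}}

```text
time: 6.87
tcp_pos: [0.557, 0.0876, 0.1531]
tool_rot: [1.0, -0.028, -0.0, 0.0]
contact_force: [-3.2, 0.2, 0.3]
finger_gap: 0.0189
gripper_force: 60.0
```

Request:
{"api": "send_rows", "payload": {
  "series": [
    [0.9,[0,0,0.0015],[0,0,0]],
    [0.9,[0,0,0.003],[0,0,0]],
    [0.9,[0,0,0.0045],[0,0,0]],
    [0.9,[0,0,0.006],[0,0,0]],
    [0.9,[0,0,0.007],[0,0,0]]
  ]
}}

```text
time: 7.28
tcp_pos: [0.5573, 0.0875, 0.1462]
tool_rot: [1.0, -0.028, -0.0, 0.0]
contact_force: [-3.1, 0.1, -0.1]
finger_gap: 0.0187
gripper_force: 60.0
```

Request:
{"api": "send_rows", "payload": {
  "series": [
    [0.9,[0,0,0.002],[0,0,0]],
    [0.9,[0,0,0.004],[0,0,0]],
    [0.9,[0,0,0.006],[0,0,0]],
    [0.9,[0,0,0.008],[0,0,0]],
    [0.9,[0,0,0.01],[0,0,0]]
  ]
}}

```text
time: 7.7
tcp_pos: [0.5574, 0.0876, 0.1362]
tool_rot: [1.0, -0.028, -0.0, 0.0]
contact_force: [-3.4, -0.2, 0.9]
finger_gap: 0.0188
gripper_force: 60.0
```

Request:
{"api": "send_rows", "payload": {
  "series": [
    [0.9,[0,0,0.001],[0,0,0]],
    [0.9,[0,0,0.002],[0,0,0]],
    [0.9,[0,0,0.003],[0,0,0]],
    [0.9,[0,0,0.004],[0,0,0]],
    [0.9,[0,0,0.005],[0,0,0]]
  ]
}}

```text
time: 8.12
tcp_pos: [0.5574, 0.0875, 0.1314]
tool_rot: [1.0, -0.028, 0.0, 0.0]
contact_force: [-3.7, 0.4, -0.1]
finger_gap: 0.0186
gripper_force: 59.9
```

Request:
{"api": "send_rows", "payload": {
  "series": [
    [0.9,[0,0,0.0005],[0,0,0]],
    [0.9,[0,0,0.001],[0,0,0]],
    [0.9,[0,0,0.0015],[0,0,0]],
    [0.9,[0,0,0.002],[0,0,0]],
    [0.9,[0,0,0.002],[0,0,0]]
  ]
}}

```text
time: 8.53
tcp_pos: [0.5573, 0.0875, 0.1293]
tool_rot: [1.0, -0.028, -0.0, 0.0]
contact_force: [-3.0, 1.2, -2.4]
finger_gap: 0.0187
gripper_force: 59.9
```

Request:
{"api": "send_rows", "payload": {
  "series": [
    [0.9,[0,0,0.0005],[0,0,0]],
    [0.9,[0,0,0.001],[0,0,0]],
    [0.9,[0,0,0.001],[0,0,0]],
    [0.9,[0,0,0.001],[0,0,0]],
    [0.9,[0,0,0.001],[0,0,0]]
  ]
}}

```text
time: 8.95
tcp_pos: [0.5575, 0.0876, 0.1288]
tool_rot: [1.0, -0.028, 0.0, 0.0]
contact_force: [-5.5, 0.5, 3.5]
finger_gap: 0.0188
gripper_force: 60.4
```

Request:
{"api": "send_rows", "payload": {
  "series": [
    [0.9,[0,0,0.0003],[0,0,0]],
    [0.9,[0,0,0.0006],[0,0,0]],
    [0.9,[0,0,0.0006],[0,0,0]],
    [0.9,[0,0,0.0006],[0,0,0]],
    [0.9,[0,0,0.0006],[0,0,0]]
  ]
}}

```text
time: 9.37
tcp_pos: [0.5575, 0.0876, 0.1287]
tool_rot: [1.0, -0.028, 0.0, 0.0]
contact_force: [-6.6, -0.2, 9.0]
finger_gap: 0.0191
gripper_force: 61.2
```

```bash
python3 - <<'E'
from st import *
n="scene"; a,d=ctrl.camera(n); W,u,v=world(n,d)
m=(abs(W[:,0]-.556)<.025)&(abs(W[:,1]-.088)<.025)&(W[:,2]>.122)&(W[:,2]<.17)
print(np.histogram(W[m,2],np.arange(.122,.17,.004)))
cv2.imwrite("pics/g3.png",cv2.resize(cv2.convertScaleAbs(a[150:230,310:400],alpha=1.6),None,fx=7,fy=7,interpolation=cv2.INTER_CUBIC))
E
```

```text
9.3667 tcp [0.5575 0.0876 0.1287] yaw x -3.1710902922797954 tool z [ 0.0004 -0.0001 -1.    ] F [-6.5528 -0.1519  8.9666] gap 0.019096618667954642 q7 -2.0072298016270667
(array([15, 19, 13, 16, 22, 24, 24, 66, 26, 20, 20, 18]), array([0.122, 0.126, 0.13 , 0.134, 0.138, 0.142, 0.146, 0.15 , 0.154,
       0.158, 0.162, 0.166, 0.17 ]))
```

View pics/g3.png

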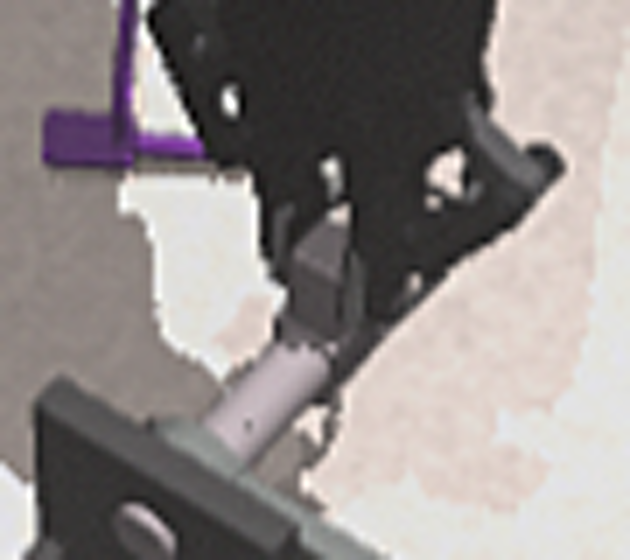

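The crop shows the head sitting on the stud. Its top is at z ≈ 0.152, as expected when seated, and the force rises against a hard stop at the predicted height. One more gentle press, then release.

Request:
{"api": "send_rows", "payload": {
  "series": [
    [0.9,[0,0,0.0004],[0,0,0]],
    [0.9,[0,0,0.0006],[0,0,0]],
    [0.9,[0,0,0.0006],[0,0,0]],
    [0.9,[0,0,0.0003],[0,0,0]],
    [0.9,[0,0,0],[0,0,0]]
  ]
}}

```text
time: 9.83
tcp_pos: [0.5575, 0.0876, 0.1288]
tool_rot: [1.0, -0.028, 0.0, 0.0]
contact_force: [-7.0, 0.9, 6.1]
finger_gap: 0.0186
gripper_force: 61.0
```

Request:
{"api": "send_rows", "payload": {
  "series": [
    [0.6,[0,0,0],[0,0,0]],
    [0.45,[0,0,0],[0,0,0]],
    [0.45,[0,0,0],[0,0,0]],
    [0.45,[0,0,-0.003],[0,0,0]],
    [0.45,[0,0,-0.01],[0,0,0]]
  ]
}}

```text
time: 10.25
tcp_pos: [0.5573, 0.0873, 0.1375]
tool_rot: [1.0, -0.028, -0.0, 0.0]
contact_force: [-0.4, 0.8, -0.3]
finger_gap: 0.047
gripper_force: 0.0
```

Request:
{"api": "send_rows", "payload": {
  "series": [
    [0.45,[0,0,-0.03],[0,0,0]],
    [0.45,[0,0,-0.06],[0,0,0]],
    [0.45,[-0.03,0,-0.07],[0,0,0]],
    [0.8,[-0.055,0,-0.07],[0,0,0]],
    [1.0,[-0.055,0,-0.07],[0,0,0]]
  ]
}}

```text
time: 10.67
tcp_pos: [0.4992, 0.0911, 0.2092]
tool_rot: [1.0, -0.027, -0.0, 0.0]
contact_force: [-1.1, -0.5, 0.1]
finger_gap: 0.024
gripper_force: 0.0
```

```bash
python3 - <<'E'
from st import *
n="scene"; a,d=ctrl.camera(n); W,u,v=world(n,d)
m=(abs(W[:,0]-.556)<.025)&(abs(W[:,1]-.088)<.025)&(W[:,2]>.142)&(W[:,2]<.16)
print(W[m].mean(0),np.histogram(W[m,2],np.arange(.142,.162,.002)))
cv2.imwrite("pics/g4.png",cv2.resize(cv2.convertScaleAbs(a[140:220,310:400],alpha=1.6),None,fx=7,fy=7,interpolation=cv2.INTER_CUBIC))
E
```

```text
10.6667 tcp [0.4992 0.0911 0.2092] yaw x -3.0729018960453374 tool z [-0.0003 -0.0003 -1.    ] F [-1.1497 -0.4723  0.0736] gap 0.023967114771625754 q7 -2.00092994864223
[0.5569 0.0906 0.1504] (array([ 7,  6,  7, 11, 33, 33,  5,  0,  0,  0]), array([0.142, 0.144, 0.146, 0.148, 0.15 , 0.152, 0.154, 0.156, 0.158,
       0.16 , 0.162]))
```

View pics/g4.png

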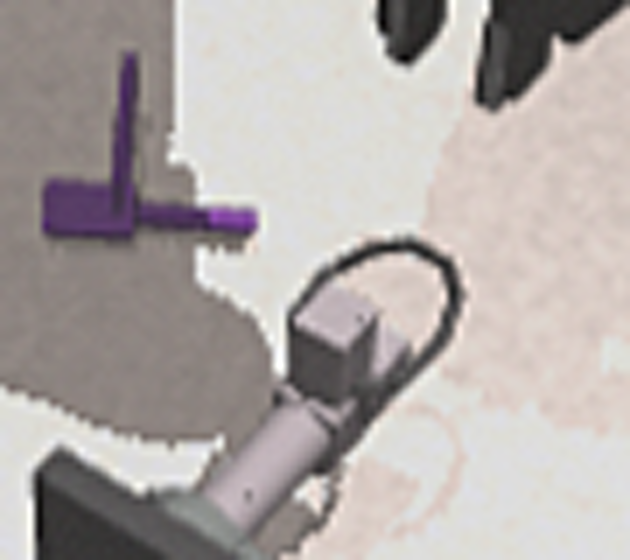

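The pin is home with the ring open towards the free end, its far end at about (375,180) in the scene image. Now press the ring's far end down with the shut fingers.

Request:
{"api": "send_rows", "payload": {
  "series": [
    [1.0,[0.004,0,0.02],[0,0,0]],
    [1.0,[0.004,0,0.05],[0,0,0]],
    [1.0,[0.004,0,0.072],[0,0,0]],
    [1.0,[0.004,0,0.072],[0,0,0]],
    [1.0,[0.004,0,0.072],[0,0,0]]
  ]
}}

```text
time: 11.13
tcp_pos: [0.5066, 0.0902, 0.1354]
tool_rot: [1.0, -0.028, -0.001, 0.0]
contact_force: [0.9, -0.1, 1.3]
finger_gap: -0.0002
gripper_force: 0.0
```

Request:
{"api": "send_rows", "payload": {
  "series": [
    [1.0,[0,0,0.004],[0,0,0]],
    [1.0,[0,0,0.008],[0,0,0]],
    [1.0,[0,0,0.012],[0,0,0]],
    [1.0,[0,0,0.016],[0,0,0]],
    [1.0,[0,0,0.02],[0,0,0]]
  ]
}}

```text
time: 11.55
tcp_pos: [0.507, 0.0906, 0.1163]
tool_rot: [1.0, -0.028, 0.001, -0.0]
contact_force: [-0.2, -0.2, 4.9]
finger_gap: 0.0
gripper_force: 2.3
```

Request:
{"api": "send_rows", "payload": {
  "series": [
    [1.0,[-0.001,0,0.006],[0,0,0]],
    [1.0,[-0.001,0,0.012],[0,0,0]],
    [1.0,[-0.001,0,0.018],[0,0,0]],
    [1.0,[-0.001,0,0.024],[0,0,0]],
    [1.0,[-0.001,0,0.028],[0,0,0]]
  ]
}}

```text
time: 11.97
tcp_pos: [0.5077, 0.0906, 0.0884]
tool_rot: [1.0, -0.028, 0.002, -0.0]
contact_force: [2.2, 0.4, 2.3]
finger_gap: -0.0001
gripper_force: 1.4
```

Request:
{"api": "send_rows", "payload": {
  "series": [
    [1.0,[0,0,0.004],[0,0,0]],
    [1.0,[0,0,0.008],[0,0,0]],
    [1.0,[0,0,0.008],[0,0,0]],
    [1.0,[0,0,0.008],[0,0,0]],
    [1.0,[0,0,0.008],[0,0,0]]
  ]
}}

```text
time: 12.38
tcp_pos: [0.505, 0.0904, 0.0796]
tool_rot: [1.0, -0.028, -0.001, 0.0]
contact_force: [0.4, 0.1, -0.5]
finger_gap: -0.0001
gripper_force: 0.0
```

Request:
{"api": "send_rows", "payload": {
  "series": [
    [1.0,[-0.01,0,-0.02],[0,0,0]],
    [1.0,[-0.02,0,-0.06],[0,0,0]],
    [1.0,[-0.05,0,-0.1],[0,0,0]],
    [1.0,[-0.07,0,-0.13],[0,0,0]],
    [1.0,[-0.07,0,-0.13],[0,0,0]]
  ]
}}

```text
time: 12.8
tcp_pos: [0.4349, 0.0956, 0.2153]
tool_rot: [1.0, -0.027, 0.003, -0.001]
contact_force: [0.6, 0.3, -0.3]
finger_gap: 0.0002
gripper_force: 0.0
```

```bash
python3 - <<'E'
from st import *
n="scene"; a,d=ctrl.camera(n); W,u,v=world(n,d)
m=(abs(W[:,0]-.556)<.025)&(abs(W[:,1]-.088)<.025)&(W[:,2]>.142)&(W[:,2]<.16)
print(W[m].mean(0),np.histogram(W[m,2],np.arange(.142,.162,.002)))
cv2.imwrite("pics/g5.png",cv2.resize(cv2.convertScaleAbs(a[140:220,310:400],alpha=1.6),None,fx=7,fy=7,interpolation=cv2.INTER_CUBIC))
E
```

```text
12.8 tcp [0.4349 0.0956 0.2153] yaw x -3.0833097490609824 tool z [ 0.0069  0.0014 -1.    ] F [ 0.5858  0.2869 -0.2656] gap 0.00021676596973963275 q7 -2.028219963448053
[0.5566 0.0903 0.1505] (array([ 7,  9,  2,  7, 38, 34,  2,  0,  0,  0]), array([0.142, 0.144, 0.146, 0.148, 0.15 , 0.152, 0.154, 0.156, 0.158,
       0.16 , 0.162]))
```

View pics/g5.png

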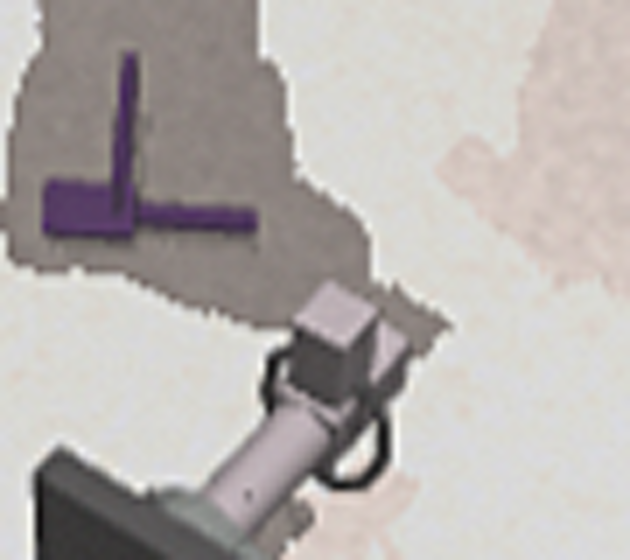

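The crop shows the ring hanging closed round the stud, its lowest point near scene (361,208), with the head still seated. A numeric check of the ring angle before handing in:

```bash
python3 - <<'E'
from st import *
n="scene"; a,d=ctrl.camera(n); W,u,v=world(n,d)
g=a.max(2)[v,u]
m=(abs(W[:,0]-.545)<.06)&(abs(W[:,1]-.088)<.04)&(W[:,2]>.045)&(W[:,2]<.09)
P=W[m]; print(len(P)); print(np.c_[P,u[m],v[m],g[m]][np.argsort(P[:,2])][:40])
h=np.array([.5557,.0887,.123]); 
for th in(1.2,1.4,1.57): print(th,pix(n,h+[-.0576*np.cos(th),.003*np.cos(th),-.0576*np.sin(th)]))
E
```

```text
12.85 tcp [0.4357 0.0951 0.2136] yaw x -3.103386539720316 tool z [ 0.0065  0.001  -1.    ] F [-0.0911  0.2471  0.1063] gap 2.7528707871149956e-05 q7 -2.0285285082774607
25
[[  0.555    0.0943   0.0642 357.     209.      30.    ]
 [  0.5549   0.0861   0.0658 354.     207.      51.    ]
 [  0.5539   0.0907   0.0681 356.     207.      41.    ]
 [  0.5552   0.0888   0.0682 355.     207.      32.    ]
 [  0.5571   0.0978   0.0695 358.     209.      13.    ]
 [  0.5535   0.093    0.0696 357.     207.      65.    ]
 [  0.5551   0.0966   0.0702 358.     208.      76.    ]
 [  0.5567   0.0948   0.0707 357.     208.      43.    ]
 [  0.5584   0.0932   0.0715 356.     208.      25.    ]
 [  0.5572   0.1004   0.0717 359.     209.      19.    ]
 [  0.557    0.1028   0.0733 360.     209.      30.    ]
 [  0.5564   0.105    0.0743 361.     209.      32.    ]
 [  0.5576   0.0897   0.0757 355.     206.      44.    ]
 [  0.5561   0.1073   0.0758 362.     209.      65.    ]
 [  0.5564   0.1022   0.0762 360.     208.      68.    ]
 [  0.5579   0.1005   0.0766 359.     208.      70.    ]
 [  0.5574   0.0922   0.0774 356.     206.      43.    ]
 [  0.5543   0.1087   0.0786 363.     208.      68.    ]
 [  0.557    0.105    0.079  361.     208.      43.    ]
 [  0.5583   0.108    0.0829 362.     208.      22.    ]
 [  0.5529   0.0676   0.0846 348.     198.      23.    ]
 [  0.557    0.1072   0.0846 362.     207.      43.    ]
 [  0.555    0.1059   0.0852 362.     206.     103.    ]
 [  0.5553   0.1085   0.0875 363.     206.      27.    ]
 [  0.5591   0.1106   0.0897 363.     207.      25.    ]]
1.2 [359.9369 200.9628]
1.4 [357.1893 204.8531]
1.57 [354.8056 207.8258]
```

The ring's far end sits directly below the pin (x ≈ 0.555, z ≈ 0.065), so it is fully closed. Handing in.

```bash
python3 -c "
from bench import ctrl
print(ctrl.job_done())"
```

```text
the job is handed in; nothing more can be done
None
```

The linch pin is fully home in the stud with its ring closed underneath, the arm is clear, and the job is handed in at about 13 s; the hand-in returned no verdict.

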